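Close the cover of the plate warmer

ROBOT

A 6-joint arm with a two-finger parallel gripper is mounted at the origin on a cart in front of the work surface, level with it; the furniture and walls round the work are solid. World frame = base frame: x ahead of the robot, y to its left, z up, the work surface at z = 0. Lengths are in mm, angles in rad, forces in N, time in s.
With the tool pointing down it reaches from about 350 to 775 mm from the base axis. Payload 7.3 kg.
Tool frame: the origin (TCP) lies at the very end of the fingers, on their centre line; the grasp point (between the pads) lies 19 mm behind it; z points along the fingers, y is the line along which they close (so a half turn about z gives the same grasp; the last joint's range is limited). The gripper opens to 92 mm and grips with 3 to 60 N. Pads are 19 mm wide; open, the fingers measure 130 mm over their backs; the gripper's body (75 mm by 190 mm) begins 47 mm behind the grasp point.
Start: joints at [1.07, 0.342, 1.524, -0, 1.275, -0.146], TCP at [182.374, 492.328, 205.041] pointing down, gripper open.
Joint ranges: [-2.53, 2.53], [-0.77, 2.02], [0.04, 2.7], [-1, 4.14], [0.28, 2.66], [-3.11, 3.11]. Speed limits (rad/s): [2.57, 2.57, 3.14, 3.14, 3.14, 3.14].

INTERFACE

Orientations are given as [roll, pitch, yaw] about the fixed x, y, z axes, in that order (R = Rz(yaw) Ry(pitch) Rx(roll)).
In Python, from plant import * gives the robot as it stands.
- The arm moves only by the tool arm_command, never from a script. Its arguments are lists of equal length, an entry for each row: "gripper": the finger opening in mm, from 0 to 91.8; "dp": the shift along the tool's x, y, z in units of 25 mm (1.0 is 25 mm), a list of three; "twist": the turn about the tool's z in units of 5 degrees (1.0 is 5 degrees). A call has exactly 5 rows; each row shifts and turns the commanded pose from where the row before left it, along the tool's axes as they then stand; what a row does not reach is not made up. A row lasts 1/8 s, in which the tool goes at most 62.5 mm and 10.7 degrees, less where a joint would pass 70% of its speed; a pose out of reach is approached as far as the arm can. A call is refused whole if a number of a shift passes 1 or a number of a turn 1, either way. A call with a gripper value outside its range is refused whole. The fingers move at their own pace and stop on an object; the grip force is fixed at half the most. Time passes only in rows, so rows that do not move let the fingers close, or fill a call up. It gives the time, the measured TCP pose, the force, the opening and the grip force at its end, in the units of the state.
- get_obs(): the state, without advancing time (a new reading comes with each control period).
- capture(name): name is "scene" or "side" or "wrist"; returns the picture (480x640x3 uint8, red, green, blue); there is no depth.
- get_calibration(name): a dict with "mtx" (3x3 intrinsics, pixels), "position" and "attitude" of the camera in the world; the wrist camera has in their place "mount" (4x4, takes a point from camera to tool coordinates, whose origin is the TCP and whose axes are the flange's). Camera axes: x right, y down, z forward; pixel columns grow to the right and rows downward; lengths in mm; the calibration is good to about 2 mm. A picture is of the moment at which its call begins: read the wrist's pose just before it. get_calibration takes no time and is no camera call.
- close_job(): hands the job in; it is judged then, once.
The state is a dict: "time": time; "joint_positions": joint angles; "dq": joint speeds; "tau": joint torques, N m; "tool_pos": TCP position; "tcp_rot": TCP orientation; "contact_force": force on the tool from outside, world axes, zero at the start; "moment": the same for the moment, N m; "grip_width": finger opening in mm; "finger_force": force on a finger pad.
Only numpy, scipy, OpenCV 4.12 (cv2) and the standard library are available. Lean on these libraries where they do the work, as an engineer would, in place of code of your own. Each camera call takes 0.05 s, during which the arm holds its last target. There are 200 camera calls.

TASK

Two identical plate warmers stand open on the bench. Close the cover of the one that holds the six-well plate: take the cover by its bar handle and lower it gently until it lies fully down on its rim, without letting it drop. Leave the cover of the other warmer, with the two round dishes in it, standing open as it is.

Things in the scene. Friction and masses are not known exactly. Their poses are not given: they have to be found in the camera images.
- plate_cover (a joint): Opening angle (rad) of the cover over the six-well plate: 0 = closed, level on its rim; grows as the front edge lifts; stop at 1.6, just past upright. Starts at 1.15 to 1.4. The stiff hinge holds it above about 1 rad; lower down the cover (about 0.25 kg) falls shut if let go. Grey frame with clear window, 116 x 162 x 14 mm; closed, its top is 77 mm above the bench.
- plate_cover_bar (a point): Middle of that cover's handle: a round steel bar, 10 mm thick, 80 mm free between its end arms, parallel to the hinge (point y axis; the axes turn with the cover). It stands off the front edge, when closed 32 mm ahead of and 38 mm above the edge's middle and 108 mm above the bench; fingers fit either side of it from above at every angle and can turn round it.
- plate_cover_hinge (a point): Middle of that cover's hinge axis, at the far side of the fixed white warmer (120 x 164 mm, 60 mm high), 64 mm above the bench. Axes fixed to the warmer: y along the hinge, x level, from front edge to hinge, z up. With the cover at angle a the bar is at x = -0.1544 cos(a + 0.289), y = 0, z = 0.1544 sin(a + 0.289) (m) in these axes.
- dish_cover_bar (a point): Middle of the same bar handle on the cover of the other, identical warmer, which holds two round dishes 62 mm across. This cover stays open.

How it is judged (in metres and radians):
At the end, for the whole second after the job is handed in: The cover over the six-well plate lies closed (within 0.07 rad, 10 mm at its bar) and the bar of the other cover is within 30 mm of where it stood (value of joint plate_cover below 0.07 rad and distance of dish_cover_bar from where it was at the start of the episode below 0.03 m); the robot touches nothing.
It fails at once if the cover over the six-well plate drops or is slammed: faster than 2 rad/s (about 0.3 m/s at the bar) in the last 0.35 rad before it is closed (value of joint plate_cover below 0.35 rad and velocity of joint plate_cover below -2 rad/s).
It fails at once if the cover over the two dishes is moved by more than 30 mm at its bar (distance of dish_cover_bar from where it was at the start of the episode above 0.03 m).
It also fails if it takes over 38 s, if anything falls off the work surface, if the arm or the gripper's body presses on something with over 40 N, if the wrist force passes 120 N, or if a joint passes its speed limit or range.

## Working session

There is one attempt and no reset: what is moved stays moved. The work goes in short steps, Python scripts to look and compute and a tool call to move; the robot and the scene stay as the last step left them, time stands still between calls to the robot, and variables do not carry over. Pictures are saved under pics/ and viewed, at most 10 in all, crops included, and the job is handed in when it is done.

Besides the shell and the picture viewer there is one more tool, called by a JSON object that holds its "fn" and its "kwargs". arm_command: Moves the arm, as the interface text tells. Its arguments: {"type":"object","properties":{"gripper":{"type":"array"},"dp":{"type":"array"},"twist":{"type":"array"}},"required":["gripper","dp","twist"]}

```bash
mkdir -p pics; python3 - <<'E'
from plant import *
import cv2
o=get_obs();print(o['time'],o['tool_pos'],o['tcp_rot'])
for n in("scene","side"):
    cv2.imwrite(f"pics/{n}0.png",capture(n)[:,:,::-1]);c=get_calibration(n);print(n,c)
print(get_calibration("wrist"))
E
```

```text
0.0 [182.15883676 491.90981511 204.33508992] [-3.14003814e+00 -2.30416975e-04  2.78682074e+00]
scene {'mtx': array([[482.82050124,   0.        , 315.87886618],
       [  0.        , 482.82050124, 241.22706617],
       [  0.        ,   0.        ,   1.        ]]), 'position': array([ -15.71283947, -403.42920509,  583.40872468]), 'attitude': array([-2.11628885e+00, -1.87573695e-03, -8.53568896e-01])}
side {'mtx': array([[476.4237463 ,   0.        , 330.33699419],
       [  0.        , 476.4237463 , 234.34571415],
       [  0.        ,   0.        ,   1.        ]]), 'position': array([ 515.2684607 , -568.70538056,  717.61624994]), 'attitude': array([-2.32172103,  0.0210505 , -0.06688491])}
{'mtx': array([[383.47117693,   0.        , 316.22393067],
       [  0.        , 383.47117693, 237.44154692],
       [  0.        ,   0.        ,   1.        ]]), 'mount': array([[ 9.33036069e-04, -9.66504183e-01, -2.56649163e-01,
         6.93337885e+01],
       [ 9.99999339e-01,  1.07406173e-03, -4.09312479e-04,
         1.02459885e+00],
       [ 6.71259267e-04, -2.56648611e-01,  9.66504547e-01,
        -1.79314475e+02],
       [ 0.00000000e+00,  0.00000000e+00,  0.00000000e+00,
         1.00000000e+00]])}
```

View pics/scene0.png

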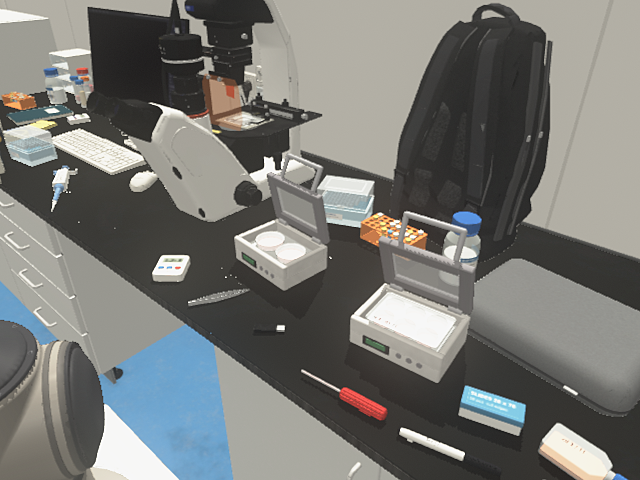

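View pics/side0.png

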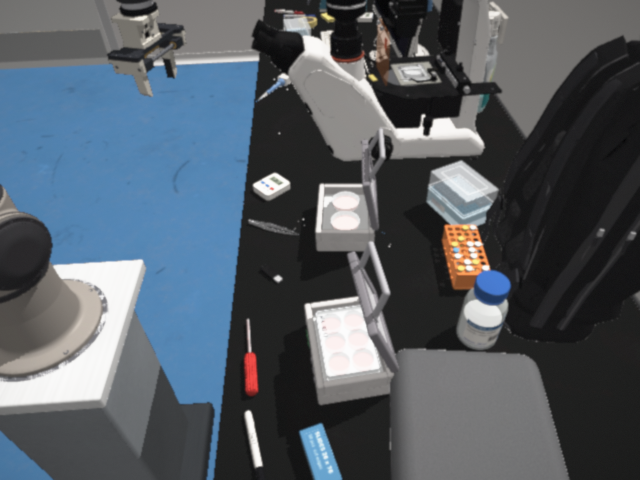

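The six-well plate is in the near warmer: scene (410,320), side (347,345). Its bar is around scene (430,217) and side (375,270). The dishes are in the far warmer. I'll zoom in on both views next.

```bash
python3 - <<'E'
import cv2,numpy as np
a=cv2.imread("pics/scene0.png")[200:390,340:490];b=cv2.imread("pics/side0.png")[230:410,290:410]
f=lambda i,s:cv2.resize(i,None,fx=s,fy=s,interpolation=cv2.INTER_CUBIC)
A=f(a,3);B=f(b,3);H=max(A.shape[0],B.shape[0])
p=lambda i:cv2.copyMakeBorder(i,0,H-i.shape[0],0,0,cv2.BORDER_CONSTANT)
o=np.hstack([p(A),p(B)]);print(A.shape,B.shape,o.shape);cv2.imwrite("pics/crop.png",o[:600,:800])
E
```

```text
(570, 450, 3) (540, 360, 3) (570, 810, 3)
```

View pics/crop.png

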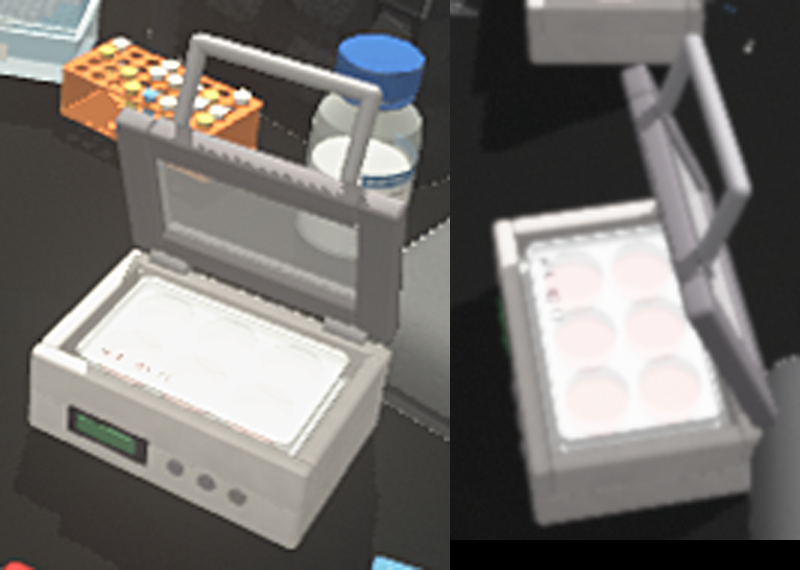

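Crop pixels converted back: the bar ends are at scene (405.7,213.3) and (465.3,230.7), and side (370.7,244) and (387.7,293.3). The rim front corners (z=60) are at scene (351,317) and (441,355).

```bash
cat > h.py <<'E'
from plant import *
import numpy as np, cv2
from scipy.spatial.transform import Rotation as R
def cam(n):
    c=get_calibration(n);return c['mtx'],R.from_euler('xyz',c['attitude']).as_matrix(),np.array(c['position'])
def ray(n,p):
    K,M,t=cam(n);return t,M@np.linalg.solve(K,[*p,1])
def plane(n,p,z):
    t,d=ray(n,p);return t+d*(z-t[2])/d[2]
def tri(p,q):
    a,d=ray("scene",p);b,e=ray("side",q)
    s=np.linalg.lstsq(np.c_[d,-e],b-a,rcond=None)[0];x,y=a+d*s[0],b+e*s[1]
    return (x+y)/2,np.linalg.norm(x-y)
E
python3 - <<'E'
from h import *
np.set_printoptions(precision=1,suppress=True)
L,e1=tri((405.7,213.3),(370.7,244));Q,e2=tri((465.3,230.7),(387.7,293.3))
print(L,e1,Q,e2,np.linalg.norm(L-Q),(L+Q)/2)
d=L-Q;print("bar yaw",np.degrees(np.arctan2(d[1],d[0])))
s=lambda u,v:(340+u/3,200+v/3); w=lambda u,v:(290+(u-450)/3,230+v/3)
for n,p in(("scene",s(33,352)),("scene",s(303,465)),("scene",s(388,350)),("side",w(497,222)),("side",w(533,468))):print(n,plane(n,p,60))
print(plane("scene",s(295,548),0),plane("scene",s(33,425),0),plane("side",w(538,523),0))
m=(L+Q)/2;a=np.arcsin((m[2]-64)/154.4);print("a either",a-.289,np.pi-a-.289)
E
```

```text
[599.5 -60.1 217.9] 0.2275532253759731 [ 609.9 -158.3  218.8] 0.53131107084011 98.76956266118273 [ 604.7 -109.2  218.4]
bar yaw 96.00871254602748
scene [489.9 -41.1  60. ]
scene [ 510.3 -196.    60. ]
scene [ 621.  -188.1   60. ]
side [493.5 -39.2  60. ]
side [ 507.1 -197.7   60. ]
[ 513.5 -198.7    0. ] [496.5 -38.9   0. ] [ 507.5 -196.1    0. ]
a either 1.259051482015989 1.3045411715738042
```

```bash
cat > plan.py <<'E'
from h import *
import sys
def plan(wps,yawT,step=1.0,n=60):
    """wps world TCP targets (tool down); print rows in tool units"""
    o=get_obs();p=np.array(o['tool_pos']);y=o['tcp_rot'][2];print(o['time'],p.round(1),np.degrees(o['tcp_rot']).round(1))
    i=0;k=0
    while k<n and (i<len(wps) or abs(yawT-y)>.02):
        x=np.array([np.cos(y),np.sin(y),0]);Y=np.array([np.sin(y),-np.cos(y),0])
        t=np.array(wps[min(i,len(wps)-1)],float);d=t-p;u=np.array([d@x,d@Y,-d[2]])/25
        m=max(abs(u).max()/step,1);last=m<=1;u=np.round(u/m,2)
        tw=np.round(np.clip(-np.degrees(yawT-y)/5,-1,1),2)
        print(k//5,k%5,u.tolist(),tw);p=p+25*(u[0]*x+u[1]*Y-u[2]*np.array([0,0,1]));y-=np.radians(5*tw);k+=1
        i+=last
E
python3 - <<'E'
from h import *
np.set_printoptions(precision=0,suppress=True)
for n,p in(("scene",(400,200)),("scene",(510,258)),("side",(510,325)),("side",(470,345)),("side",(398,350))):print(n,p,plane(n,p,0))
print("dish bar",*[tri(p,q) for p,q in(((285,155),(366,135)),((322,167),(381,150)))])
print("bottle top",plane("side",(492,285),130), plane("scene",(467,218),130))
from plan import plan
plan([(215,440,290),(330,180,290),(440,-60,290),(540,-116,290)],np.radians(96))
E
```

```text
scene (400, 200) [1022.  198.    0.]
scene (510, 258) [ 938. -141.    0.]
side (510, 325) [861. -70.   0.]
side (470, 345) [ 777. -106.    0.]
side (398, 350) [ 650. -106.    0.]
dish bar (array([628., 236., 230.]), np.float64(8.271884760084134)) (array([647., 162., 229.]), np.float64(13.421267093208696))
bottle top [796. -82. 130.] [810. -79. 130.]
0.1 [182. 492. 204.] [-180.   -0.  160.]
0 0 [-0.57, -0.44, -1.0] 1.0
0 1 [-0.61, -0.38, -1.0] 1.0
0 2 [-0.64, -0.33, -1.0] 1.0
0 3 [-0.28, -0.12, -0.42] 1.0
0 4 [-1.0, -0.48, -0.0] 1.0
1 0 [-1.0, -0.38, -0.0] 1.0
1 1 [-1.0, -0.28, -0.0] 1.0
1 2 [-1.0, -0.19, -0.0] 1.0
1 3 [-1.0, -0.1, -0.0] 1.0
1 4 [-1.0, -0.02, -0.0] 1.0
2 0 [-1.0, 0.07, -0.0] 1.0
2 1 [-1.0, 0.16, -0.0] 1.0
2 2 [-1.0, 0.25, -0.0] 0.73
2 3 [-1.0, 0.32, -0.0] 0.0
2 4 [-0.98, 0.32, -0.0] 0.0
3 0 [-1.0, 0.34, -0.0] 0.0
3 1 [-1.0, 0.34, -0.0] 0.0
3 2 [-1.0, 0.34, -0.0] 0.0
3 3 [-1.0, 0.34, -0.0] 0.0
3 4 [-1.0, 0.33, -0.0] 0.0
4 0 [-1.0, 0.34, -0.0] 0.0
4 1 [-1.0, 0.33, -0.0] 0.0
4 2 [-1.0, 0.34, -0.0] 0.0
4 3 [-1.0, 0.33, -0.0] 0.0
4 4 [-1.0, 0.34, -0.0] 0.0
5 0 [-0.01, -0.0, -0.0] 0.0
5 1 [-0.71, 1.0, -0.0] 0.0
5 2 [-0.71, 1.0, -0.0] 0.0
5 3 [-0.7, 1.0, -0.0] 0.0
5 4 [-0.53, 0.74, -0.0] 0.0
```

{"fn": "arm_command", "kwargs": {"gripper": [91,91,91,91,91], "dp": [[-0.55,-0.45,-1],[-0.6,-0.4,-1],[-0.65,-0.35,-1],[-0.3,-0.1,-0.4],[-1,-0.5,0]], "twist": [1,1,1,1,1]}}

```text
time: 0.72
tool_pos: [226.1, 413.9, 290.5]
tcp_rot: [3.14, -0.0, 2.349]
contact_force: [1.1, 0.2, 0.6]
grip_width: 90.9
finger_force: 0.0
```

{"fn": "arm_command", "kwargs": {"gripper": [91,91,91,91,91], "dp": [[-1,-0.4,0],[-1,-0.3,0],[-1,-0.2,0],[-1,-0.1,0],[-1,0,0]], "twist": [1,1,1,1,1]}}

```text
time: 1.35
tool_pos: [277.3, 294.9, 289.8]
tcp_rot: [-3.141, 0.0, 1.911]
contact_force: [-0.2, -0.3, -0.2]
grip_width: 91.0
finger_force: 0.0
```

{"fn": "arm_command", "kwargs": {"gripper": [91,91,91,91,91], "dp": [[-1,0.05,0],[-1,0.15,0],[-1,0.25,0],[-1,0.3,0],[-1,0.3,0]], "twist": [1,1,0.7,0,0]}}

```text
time: 1.98
tool_pos: [327.5, 176.9, 289.8]
tcp_rot: [-3.141, 0.0, 1.679]
contact_force: [0.9, 0.4, 0.7]
grip_width: 91.2
finger_force: 0.0
```

```bash
python3 - <<'E'
from plan import *
plan([(440,-60,290),(540,-116,290)],np.radians(96))
E
```

```text
1.975 [327.5 176.9 289.8] [-180.     0.    96.2]
0 0 [-1.0, 0.35, -0.0] 0.04
0 1 [-1.0, 0.35, -0.0] -0.0
0 2 [-1.0, 0.35, -0.0] -0.0
0 3 [-1.0, 0.35, -0.0] -0.0
0 4 [-1.0, 0.35, -0.0] -0.0
1 0 [-1.0, 0.35, -0.0] -0.0
1 1 [-1.0, 0.36, -0.0] -0.0
1 2 [-1.0, 0.35, -0.0] -0.0
1 3 [-1.0, 0.36, -0.0] -0.0
1 4 [-0.89, 0.32, -0.01] -0.0
2 0 [-0.71, 1.0, 0.0] -0.0
2 1 [-0.71, 1.0, 0.0] -0.0
2 2 [-0.71, 1.0, 0.0] -0.0
2 3 [-0.52, 0.74, 0.0] -0.0
```

{"fn": "arm_command", "kwargs": {"gripper": [91,91,91,91,91], "dp": [[-1,0.35,0],[-1,0.35,0],[-1,0.35,0],[-1,0.35,0],[-1,0.35,0]], "twist": [0,0,0,0,0]}}

```text
time: 2.6
tool_pos: [384.5, 57.3, 289.8]
tcp_rot: [-3.141, -0.0, 1.678]
contact_force: [-0.5, -0.2, 0.4]
grip_width: 91.0
finger_force: 0.0
```

{"fn": "arm_command", "kwargs": {"gripper": [91,91,91,91,91], "dp": [[-1,0.35,0],[-1,0.35,0],[-1,0.35,0],[-1,0.35,0],[-0.9,0.35,0]], "twist": [0,0,0,0,0]}}

```text
time: 3.22
tool_pos: [441.2, -59.8, 289.7]
tcp_rot: [-3.141, -0.0, 1.678]
contact_force: [1.0, -0.3, -0.2]
grip_width: 90.7
finger_force: 0.0
```

{"fn": "arm_command", "kwargs": {"gripper": [91,91,91,91,91], "dp": [[-0.7,1,0],[-0.7,1,0],[-0.7,1,0],[-0.5,0.7,0],[0,0,0]], "twist": [0,0,0,0,0]}}

```text
time: 3.85
tool_pos: [540.4, -114.1, 288.8]
tcp_rot: [-3.14, -0.001, 1.678]
contact_force: [-1.1, 0.5, -0.4]
grip_width: 90.8
finger_force: 0.0
```

```bash
python3 - <<'E'
from plan import *
o=get_obs();im=capture("wrist");cv2.imwrite("pics/w1.png",im[:,:,::-1])
c=get_calibration("wrist");T=c['mount'];np.save("w1.npy",np.r_[o['tool_pos'],o['tcp_rot']]);print(o['tool_pos'],o['tcp_rot'])
M=R.from_euler('xyz',o['tcp_rot']).as_matrix()
for P in((604.7,-109.2,218),(599.5,-60,218),(609.9,-158,218),(618,-105.6,64)):
    q=T[:3,:3].T@(M.T@(np.array(P)-o['tool_pos'])-T[:3,3]);u=c['mtx']@q;print(P,u[:2]/u[2])
E
```

```text
[ 540.39929558 -114.08558728  288.81065994] [-3.13996098e+00 -8.68762554e-04  1.67788677e+00]
(604.7, -109.2, 218) [411.37665431 245.39866237]
(599.5, -60, 218) [416.47836777 171.69935525]
(609.9, -158, 218) [406.84531102 311.71304773]
(618, -105.6, 64) [390.07525478 203.38850267]
```

View pics/w1.png

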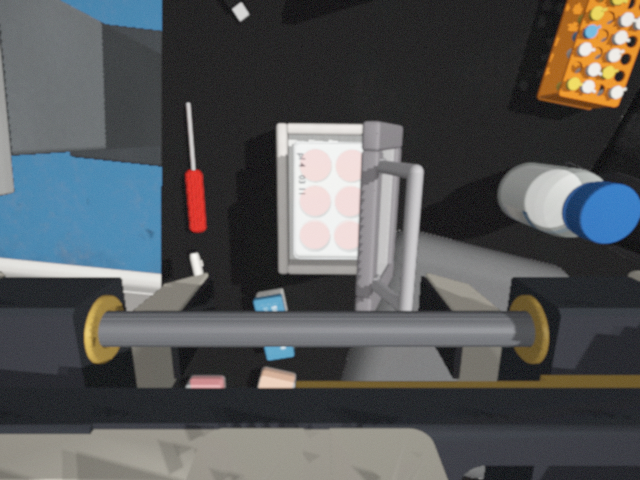

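The wrist view shows the bar from (418,168) to (407,307), within about 4 px of the prediction. The warmer's front rim is at column ~278, from row 125 to row 273. I'll use that to refine the hinge and plan the arc.

```bash
cat > arc.py <<'E'
from h import *
yaw=np.radians(6);X=np.array([np.cos(yaw),np.sin(yaw),0])
def tcp(H,a): return H+154.4*(-np.cos(a+.289)*X+np.sin(a+.289)*np.array([0,0,1]))-[0,0,19]
E
python3 - <<'E'
from arc import *
from plan import plan
w=np.load("w1.npy");c=get_calibration("wrist");T=c['mount'];M=R.from_euler('xyz',w[3:]).as_matrix()
C=w[:3]+M@T[:3,3]
def pl(p,z):
    d=M@T[:3,:3]@np.linalg.solve(c['mtx'],[*p,1]);return C+d*(z-C[2])/d[2]
print([pl(p,60).round(1) for p in((277,125),(277,273))],[pl(p,218).round(1) for p in((418,168),(407,307))])
plan([(606,-108,260),(606,-108,199)],np.radians(96))
E
```

```text
[array([491.3, -38.6,  60. ]), array([ 504.4, -198.6,   60. ])] [array([600.1, -57.6, 218. ]), array([ 609.4, -154.4,  218. ])]
3.9 [ 539.7 -113.5  289.1] [-1.799e+02 -1.000e-01  9.620e+01]
0 0 [-0.02, 1.0, 0.44] 0.03
0 1 [-0.02, 1.0, 0.44] 0.0
0 2 [-0.02, 0.66, 0.29] 0.0
0 3 [-0.0, -0.0, 1.0] 0.0
0 4 [-0.0, -0.0, 1.0] 0.0
1 0 [-0.0, -0.0, 0.44] 0.0
```

{"fn": "arm_command", "kwargs": {"gripper": [91,91,91,91,91], "dp": [[0,1,0.45],[0,1,0.45],[0,0.65,0.3],[0,0,0.8],[0,0,0.8]], "twist": [0,0,0,0,0]}}

```text
time: 4.53
tool_pos: [605.6, -106.1, 219.7]
tcp_rot: [3.142, -0.0, 1.679]
contact_force: [0.2, -0.3, -0.6]
grip_width: 91.0
finger_force: 0.0
```

{"fn": "arm_command", "kwargs": {"gripper": [91,91,80,60,40], "dp": [[0,0,0.5],[0,0,0.35],[0,0,0],[0,0,0],[0,0,0]], "twist": [0,0,0,0,0]}}

```text
time: 5.15
tool_pos: [606.2, -106.6, 199.5]
tcp_rot: [3.14, 0.0, 1.678]
contact_force: [0.2, -0.7, 0.1]
grip_width: 65.3
finger_force: 0.0
```

{"fn": "arm_command", "kwargs": {"gripper": [30,20,10,0,0], "dp": [[0,0,0],[0,0,0],[0,0,0],[0,0,0],[0,0,0]], "twist": [0,0,0,0,0]}}

```text
time: 5.78
tool_pos: [605.9, -106.5, 198.7]
tcp_rot: [3.142, -0.0, 1.679]
contact_force: [0.3, 0.4, 0.0]
grip_width: 15.4
finger_force: 0.0
```

```bash
python3 - <<'E'
from arc import *
from plan import plan
o=get_obs();print(o['tool_pos'],o['contact_force'],o['grip_width'],o['finger_force'])
cv2.imwrite("pics/w2.png",capture("side")[150:420,250:520,::-1])
H=np.array([616.3,-106,64])
for a in np.arange(1.2,-.01,-.1):print(round(a,2),tcp(H,a).round(1),((tcp(H,a-.1)-tcp(H,a))@np.c_[X,[0,0,-1]]/25).round(2))
E
```

```text
[ 605.93140623 -106.47877194  198.74125782] [0.25557073 0.39792785 0.02335956] 15.422003895323352 0.0
1.2 [ 603.8 -107.3  198.9] [-0.61  0.08]
1.1 [ 588.5 -108.9  196.9] [-0.6   0.14]
1.0 [ 573.6 -110.5  193.3] [-0.58  0.2 ]
0.9 [ 559.1 -112.   188.3] [-0.56  0.26]
0.8 [ 545.1 -113.5  181.8] [-0.53  0.31]
0.7 [ 531.9 -114.9  174. ] [-0.5   0.36]
0.6 [ 519.5 -116.2  164.9] [-0.46  0.41]
0.5 [ 508.1 -117.4  154.6] [-0.42  0.46]
0.4 [ 497.8 -118.5  143.2] [-0.37  0.5 ]
0.3 [ 488.6 -119.4  130.8] [-0.32  0.53]
0.2 [ 480.7 -120.2  117.5] [-0.26  0.56]
0.1 [ 474.2 -120.9  103.6] [-0.21  0.58]
-0.0 [ 469.1 -121.5   89. ] [-0.15  0.6 ]
```

View pics/w2.png

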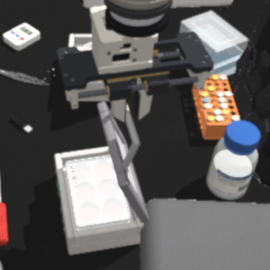

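The fingers straddle the bar at crop (120,110), so I'll finish closing them.

{"fn": "arm_command", "kwargs": {"gripper": [0,0,0,0,0], "dp": [[0,0,0],[0,0,0],[0,0,0],[0,0,0],[0,0,0]], "twist": [0,0,0,0,0]}}

```text
time: 6.45
tool_pos: [607.2, -106.6, 201.5]
tcp_rot: [3.137, 0.002, 1.679]
contact_force: [-0.7, 0.8, 10.9]
grip_width: 0.6
finger_force: 6.0
```

```bash
python3 - <<'E'
from h import *
a=cv2.resize(capture("side")[200:360,300:460,::-1],None,fx=2.5,fy=2.5,interpolation=3);b=cv2.resize(capture("scene")[140:300,360:520,::-1],None,fx=2.5,fy=2.5,interpolation=3)
cv2.imwrite("pics/w3.png",np.hstack([a,b]));o=get_obs();print(o['tool_pos'],o['contact_force'],o['grip_width'])
E
```

```text
[ 607.17315241 -106.65045712  201.50859603] [-1.44561858  0.47447223 11.11842087] 0.38509228944967516
```

View pics/w3.png

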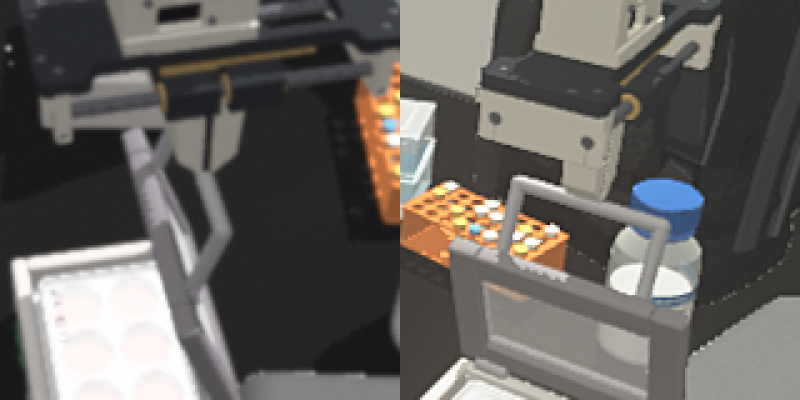

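```bash
python3 - <<'E'
from h import *
for n,o,x0 in(("side",(300,200),0),("scene",(360,140),400)):
    K,M,t=cam(n)
    for P in((607.2,-106.6,201.5),(604.7,-109,218)):
        u=K@(M.T@(np.array(P)-t));print(n,u[:2]/u[2],((u[:2]/u[2]-o)*2.5+[x0,0]).round())
p=lambda u,v:(300+u/2.5,200+v/2.5); s=lambda u,v:(360+(u-400)/2.5,140+v/2.5)
print(tri(s(519,181),p(207,176)),tri(s(667,229),p(229,232)),tri(s(590,195),p(205,172)))
E
```

```text
side [379.64014616 273.89094807] [199. 185.]
side [378.7109111  267.44976734] [197. 169.]
scene [432.43496329 229.87833268] [581. 225.]
scene [434.33921254 221.83265145] [586. 205.]
(array([615.73338699, -69.50914422, 197.824943  ]), np.float64(40.4769211323203)) (array([ 615.48203355, -157.59824721,  215.99651123]), np.float64(3.6117720385478265)) (array([ 608.91323333, -110.86684262,  221.00727171]), np.float64(5.737167359338415))
```

The closed fingertips sit on top of the bar: scene crop (590,195), side crop (205,172). They appear about 20 mm higher than the reported TCP, so the fingers are effectively shorter than nominal. I'll lift, open, and go about 17 mm lower than before.

{"fn": "arm_command", "kwargs": {"gripper": [0,0,50,70,70], "dp": [[0,0,-0.5],[0,0,-0.3],[0,0,0],[0,0,0],[0,0,0]], "twist": [0,0,0,0,0]}}

```text
time: 7.18
tool_pos: [605.7, -106.4, 218.2]
tcp_rot: [-3.141, -0.0, 1.679]
contact_force: [-0.3, -0.2, 0.3]
grip_width: 25.8
finger_force: 0.0
```

```bash
python3 - <<'E'
from h import *
a=cv2.resize(capture("side")[200:360,300:460,::-1],None,fx=2.5,fy=2.5,interpolation=3);b=cv2.resize(capture("scene")[140:300,360:520,::-1],None,fx=2.5,fy=2.5,interpolation=3)
cv2.imwrite("pics/w4.png",np.hstack([a,b]));o=get_obs();print(o['tool_pos'],o['contact_force'],o['grip_width'])
E
```

```text
[ 605.76718061 -106.43237401  218.34736195] [-0.20478644  0.37949991  0.0963752 ] 34.05225700667505
```

View pics/w4.png

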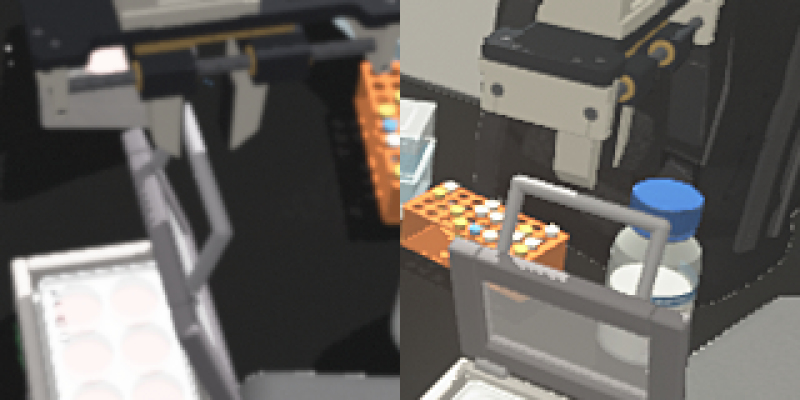

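The open fingers hang about 12 mm above the bar and either side of it: side crop tips at (170,155) and (240,150), with the bar at (195,120) between them. I'll descend 36 mm and close.

{"fn": "arm_command", "kwargs": {"gripper": [70,70,70,50,30], "dp": [[0,0,0],[0,0,0.5],[0,0,0.5],[0,0,0.45],[0,0,0]], "twist": [0,0,0,0,0]}}

```text
time: 7.9
tool_pos: [605.2, -106.3, 181.0]
tcp_rot: [-3.139, -0.001, 1.679]
contact_force: [-0.1, 0.1, -0.1]
grip_width: 52.6
finger_force: 0.0
```

{"fn": "arm_command", "kwargs": {"gripper": [20,0,0,0,0], "dp": [[0,0,0],[0,0,0],[0,0,0],[0,0,0],[0,0,0]], "twist": [0,0,0,0,0]}}

```text
time: 8.52
tool_pos: [606.0, -106.5, 182.7]
tcp_rot: [3.141, 0.0, 1.678]
contact_force: [0.3, 0.2, 0.2]
grip_width: 9.1
finger_force: 30.0
```

{"fn": "arm_command", "kwargs": {"gripper": [0,0,0,0,0], "dp": [[0,0,0],[0,0,0],[0,0,0],[0,0,0],[0,0,0]], "twist": [0,0,0,0,0]}}

```text
time: 9.15
tool_pos: [606.0, -106.5, 182.6]
tcp_rot: [3.141, 0.0, 1.679]
contact_force: [0.5, -0.6, 1.4]
grip_width: 8.7
finger_force: 30.0
```

The bar is gripped: width 9 mm, 30 N. I'll pull along the arc at about 0.05 rad per row.

{"fn": "arm_command", "kwargs": {"gripper": [0,0,0,0,0], "dp": [[0,-0.3,0.03],[0,-0.3,0.05],[0,-0.3,0.07],[0,-0.3,0.07],[0,-0.3,0.09]], "twist": [0,0,0,0,0]}}

```text
time: 9.78
tool_pos: [568.0, -110.2, 175.0]
tcp_rot: [3.141, -0.001, 1.679]
contact_force: [-0.0, 1.2, 2.6]
grip_width: 8.9
finger_force: 30.0
```

{"fn": "arm_command", "kwargs": {"gripper": [0,0,0,0,0], "dp": [[0,-0.29,0.11],[0,-0.28,0.12],[0,-0.28,0.13],[0,-0.27,0.15],[0,-0.26,0.16]], "twist": [0,0,0,0,0]}}

```text
time: 10.4
tool_pos: [532.9, -113.6, 157.8]
tcp_rot: [-3.14, -0.001, 1.679]
contact_force: [-2.1, 4.4, 4.5]
grip_width: 9.1
finger_force: 30.0
```

{"fn": "arm_command", "kwargs": {"gripper": [0,0,0,0,0], "dp": [[0,-0.25,0.18],[0,-0.25,0.18],[0,-0.23,0.2],[0,-0.23,0.21],[0,-0.21,0.22]], "twist": [0,0,0,0,0]}}

```text
time: 11.02
tool_pos: [503.0, -116.4, 132.6]
tcp_rot: [-3.138, -0.002, 1.679]
contact_force: [-5.0, 4.4, 5.2]
grip_width: 8.9
finger_force: 30.0
```

{"fn": "arm_command", "kwargs": {"gripper": [0,0,0,0,0], "dp": [[0,-0.21,0.24],[0,-0.19,0.25],[0,-0.18,0.25],[0,-0.16,0.26],[0,-0.16,0.26]], "twist": [0,0,0,0,0]}}

```text
time: 11.65
tool_pos: [479.9, -118.6, 100.6]
tcp_rot: [-3.136, -0.003, 1.679]
contact_force: [-4.1, 4.2, 3.8]
grip_width: 8.7
finger_force: 30.0
```

{"fn": "arm_command", "kwargs": {"gripper": [0,0,0,0,0], "dp": [[0,-0.13,0.28],[0,-0.12,0.28],[0,-0.1,0.28],[0,-0.07,0.2],[0,0,0]], "twist": [0,0,0,0,0]}}

```text
time: 12.28
tool_pos: [468.1, -119.7, 74.0]
tcp_rot: [-3.133, -0.004, 1.679]
contact_force: [-8.1, 3.0, 2.8]
grip_width: 8.9
finger_force: 30.0
```

{"fn": "arm_command", "kwargs": {"gripper": [0,0,0,0,0], "dp": [[0,0.05,0.05],[0,0,0.05],[0,0,0.05],[0,0,0],[0,0,0]], "twist": [0,0,0,0,0]}}

```text
time: 12.9
tool_pos: [466.7, -119.7, 69.9]
tcp_rot: [-3.128, -0.005, 1.679]
contact_force: [-16.9, -1.4, 4.3]
grip_width: 8.8
finger_force: 30.0
```

{"fn": "arm_command", "kwargs": {"gripper": [0,0,0,0,0], "dp": [[0,-0.1,0],[0,-0.1,0.05],[0,0,0.05],[0,0,0.05],[0,0,0]], "twist": [0,0,0,0,0]}}

```text
time: 13.52
tool_pos: [466.0, -120.0, 67.0]
tcp_rot: [-3.137, -0.003, 1.679]
contact_force: [-2.6, 4.4, 0.5]
grip_width: 9.1
finger_force: 30.0
```

```bash
python3 - <<'E'
from h import *
a=cv2.resize(capture("side")[240:420,280:440,::-1],None,fx=2.5,fy=2.5,interpolation=3);b=cv2.resize(capture("scene")[220:400,330:490,::-1],None,fx=2.5,fy=2.5,interpolation=3)
cv2.imwrite("pics/w5.png",np.hstack([a,b]));o=get_obs();print(o['tool_pos'],o['contact_force'],o['grip_width'])
E
```

```text
[ 466.0211245  -119.93939375   66.97173247] [-3.08021907  5.02084904 -0.19682428] 8.832883081985152
```

View pics/w5.png

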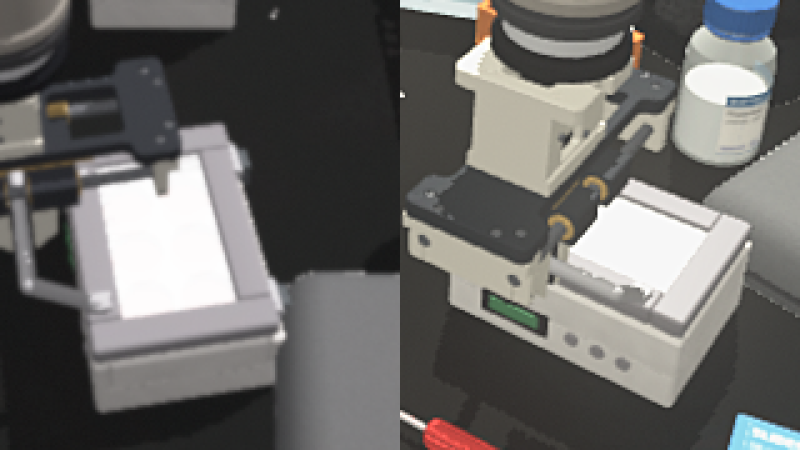

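The cover looks level on the rim in both views, but there's no vertical force yet. I'll push down a little more to confirm contact.

{"fn": "arm_command", "kwargs": {"gripper": [0,0,0,0,0], "dp": [[0,-0.02,0.08],[0,-0.02,0.08],[0,0,0],[0,0,0],[0,0,0]], "twist": [0,0,0,0,0]}}

```text
time: 14.25
tool_pos: [466.2, -120.2, 66.1]
tcp_rot: [-3.14, -0.002, 1.679]
contact_force: [-9.7, 8.6, 28.2]
grip_width: 8.7
finger_force: 30.0
```

A 28 N reaction confirms the cover is on its rim. Next I'll relieve the load, open and lift.

{"fn": "arm_command", "kwargs": {"gripper": [0,0,40,40,40], "dp": [[0,0,-0.08],[0,0,0],[0,0,0],[0,0,0],[0,0,0]], "twist": [0,0,0,0,0]}}

```text
time: 14.88
tool_pos: [467.4, -121.6, 65.9]
tcp_rot: [-3.141, -0.0, 1.678]
contact_force: [0.8, 0.2, -0.3]
grip_width: 33.9
finger_force: 0.0
```

{"fn": "arm_command", "kwargs": {"gripper": [40,40,40,40,40], "dp": [[0,0,0],[0,0,0],[0,0,0],[0,0,-0.2],[0,0,-0.4]], "twist": [0,0,0,0,0]}}

```text
time: 15.5
tool_pos: [467.5, -121.3, 81.6]
tcp_rot: [-3.141, -0.0, 1.679]
contact_force: [-0.6, -0.1, 0.7]
grip_width: 40.1
finger_force: 0.0
```

{"fn": "arm_command", "kwargs": {"gripper": [40,40,40,40,40], "dp": [[0,0,-0.6],[0,0,-1],[0,0,-1],[0,0,-1],[0,0,-1]], "twist": [0,0,0,0,0]}}

```text
time: 16.12
tool_pos: [467.7, -121.4, 197.9]
tcp_rot: [3.141, 0.0, 1.679]
contact_force: [0.8, -0.9, -0.1]
grip_width: 40.1
finger_force: 0.0
```

{"fn": "arm_command", "kwargs": {"gripper": [40,40,40,40,40], "dp": [[0,-0.5,-1],[0,-0.5,-1],[0,0,0],[0,0,0],[0,0,0]], "twist": [0,0,0,0,0]}}

```text
time: 16.75
tool_pos: [442.7, -123.9, 245.3]
tcp_rot: [-3.14, -0.001, 1.679]
contact_force: [1.5, 0.3, -0.3]
grip_width: 39.9
finger_force: 0.0
```

```bash
python3 - <<'E'
from h import *
a=cv2.resize(capture("side")[120:420,250:450,::-1],None,fx=1.9,fy=1.9,interpolation=3);b=cv2.resize(capture("scene")[140:440,250:450+20,::-1],None,fx=1.9,fy=1.9,interpolation=3)
cv2.imwrite("pics/w6.png",np.hstack([a,b])[:600,:800]);o=get_obs();print(o['time'],o['tool_pos'],o['contact_force'],o['grip_width'])
E
```

```text
16.85 [ 442.74617429 -123.94132484  245.39640623] [ 0.20565682 -0.94139356  0.4775906 ] 40.041221077640266
```

View pics/w6.png

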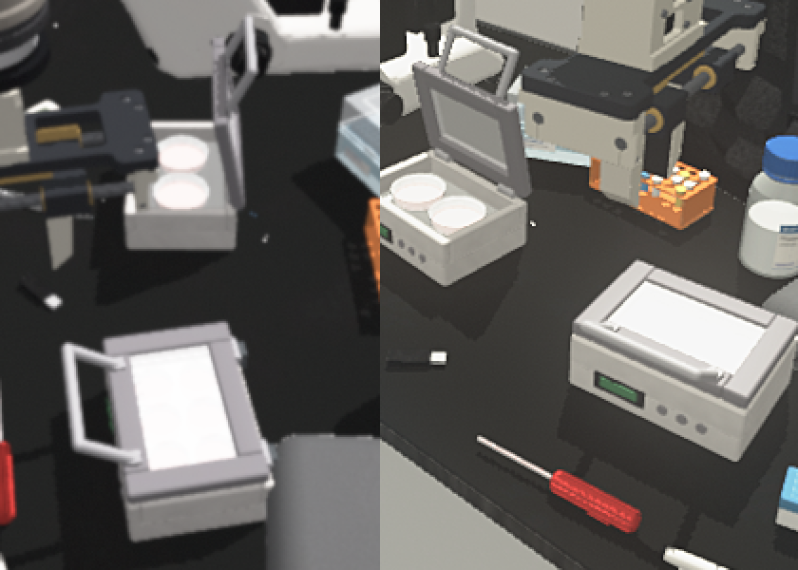

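The near cover is flat on its rim (side crop (180,410)), the dish cover still stands open, and the gripper is clear of everything.

```bash
python3 -c "
from plant import *
print(close_job())"
```

```text
the job is handed in; nothing more can be done
None
```

The six-well plate's cover was lowered in the gripper until it lay on its rim, the dish warmer's cover was left standing open, and the job was handed in at about 17 s with the gripper clear; no verdict came back.

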